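# Hang a tube carrier on the stud of a sloped bench stand

### The arm

A 6-joint arm with a two-finger parallel gripper is mounted at the origin on the work surface. World frame = base frame: x ahead of the robot, y to its left, z up, the work surface at z = 0. Lengths are in m, angles in rad, forces in N, time in s.
With the tool pointing down it reaches from about 0.25 to 0.725 m from the base axis. Payload 4 kg.
Tool frame: the origin (TCP) lies midway between the tips of the shut fingers; the grasp point (between the pads) lies 19 mm behind it; z points along the fingers, y is the line along which they close (so a half turn about z gives the same grasp; the last joint's range is limited). The gripper opens to 85 mm and grips with 20 to 120 N. Pads are 22 mm wide; open, the fingers measure 114 mm over their backs; the gripper's body (76 mm by 85 mm) begins 54 mm behind the grasp point. The pads swing forward as they close: fully open they stand 13 mm farther back than shut.
Start: joints at [1.152, 0.241, 0.005, 1.335, 0, 1.571], TCP at [0.203, 0.457, 0.231] pointing down, gripper open.
Joint ranges: [-2.72, 2.72], [-1.05, 1.87], [-1.09, 1.28], [-1.99, 2.15], [-1.42, 1.44], [-3.14, 3.14]. Speed limits (rad/s): [2.79, 2.79, 3.14, 3.14, 3.14, 3.14].

### API

Orientations are given as a unit quaternion [x, y, z, w].
In Python, from workcell import bot gives the robot as it stands.
- The arm moves only by the tool move_arm, never from a script. Its argument "motion" is a list of rows, each an object of numbers: "x", "y", "z": the shift along the tool's x, y, z in cm; "yaw": the turn about the tool's z in degrees. A call has 1 to 20 rows; each row is the pose to reach, as a shift and turn from the pose commanded when the call began, along the tool's axes at that moment; what a row does not reach only later rows make up. A row lasts 1/8 s, in which the tool goes at most 62.5 mm and 10.7 degrees, less where a joint would pass 70% of its speed; a pose out of reach is approached as far as the arm can. A call with a gripper value outside its range is refused whole. "gripper" is the opening, from -1 (shut) to 1 (fully open), set as the call begins (left out, the last holds). The fingers move at their own pace and stop on an object; the grip force is fixed at half the most. Time passes only in rows, so rows that repeat a pose let the fingers close. It gives the time, the measured TCP pose, the force, the opening and the grip force at its end, in the units of the state.
- bot.get_obs(): the state, without advancing time (a new reading comes with each control period).
- bot.camera(name): name is "scene" or "top" or "wrist"; returns the picture (480x640x3 uint8, blue, green, red); there is no depth.
- bot.camera_model(name): a dict with "K" (3x3 intrinsics, pixels), "world_from_camera" (4x4, takes a point from camera to world coordinates). Camera axes: x right, y down, z forward; pixel columns grow to the right and rows downward; lengths in m; the calibration is good to about 2 mm. The wrist camera is an equidistant fisheye: a pixel r from the principal point sees the ray r / f radians off the axis. A picture is of the moment at which its call begins: read the wrist's pose just before it. camera_model takes no time and is no camera call; for the wrist camera it gives the pose at the moment of the call.
- bot.job_done(): hands the job in; it is judged then, once.
Trained networks look in the newest picture that a camera, given by its name, has taken for a name from the list of things; names that differ only in an ending like _2 or _b are one class to them, and where a whole thing is asked for, a point or a joint stands for the part that bears it (a point fixed in the world has none). Each returns a list of dicts, best first, with "score" (0 to 1); they miss things now and then, are a little off and sometimes report something else, mostly with a low value. They report only what shows in the picture. A call takes as long as a camera call. They do not tell look-alikes from the thing itself.
- bot.cut_out(camera, name): "mask" (480x640 bool, what is visible of it) and "centre" ([row, column] in pixels, amid what is visible of it).
The state is a dict: "clock": time; "joint_pos": joint angles; "joint_vel": joint speeds; "tau": joint torques, N m; "eef_pos": TCP position; "tool_rot": TCP orientation; "ft_force": force on the tool from outside, world axes, zero at the start; "ft_torque": the same for the moment, N m; "grip_width": finger opening in m; "grasp_force": force on a finger pad.
Only numpy, scipy, OpenCV 4.12 (cv2) and the standard library are available. Lean on these libraries where they do the work, as an engineer would, in place of code of your own. Each camera call takes 0.05 s, during which the arm holds its last target. There are 200 camera calls.

### The job

Lift the specimen-tube carrier by its handle, press the wide end of its keyhole over the headed stud on the sloped stand, and while pressing it against the sprung strips slide it down the slope until the narrow slot is fully home on the stud. Feel for the stud and do not force it (nothing harder than a firm 30 N push on the stand or its stud), and leave the jar, the reagent bottle and the cardboard box where they stand.

Things in the scene. Friction and masses are not known exactly. Their poses are not given: they have to be found in the camera images.
- carrier: Loose tube carrier, 0.25 to 0.45 kg: grey plastic base plate 140 mm (its x) by 150 mm (its y), 5 mm thick, with a block of four capped tubes along each y edge (71 mm tall in all, inner faces 51 mm from the middle). Origin: centre of the plate's underside, z up; it starts flat on the bench. A keyhole goes through the plate. When hung, its +x points up the slope.
- handle (a point): Centre of the carrier's handle bar, 45 mm above the plate's underside, straight over the carrier's origin. The bar runs along the carrier's y, is 12 mm thick (along x), 14 mm high and free for 80 mm along y between two posts; the space beside and below it is clear for fingers.
- keyhole (a point): Centre of the keyhole's wide end, on the plate's underside at carrier x = -12 mm. The wide end is a 20 mm square with cut corners; the neck opens from the middle of its +x side, with square shoulders that catch on the stud if it is off to one side.
- slot_end (a point): Closed end of the keyhole's neck, on the plate's underside at carrier x = +18 mm. The neck is 9 mm wide, starts at x = -2 mm.
- panel: The fixed stand's sloped white face, 215 mm (x) by 200 mm (y), tilted 0.35 rad, low end roughly towards the robot. Origin: middle of the face, on its surface; x points up the slope, z out of the face. More than 40 N between the carrier and the face, strips or stud breaks the rules.
- stud_slot (a point): Middle of the cross slot in the face (at the face's origin). The headed stud stands at face x = 0 but is clamped ANYWHERE from y = -18 to +18 mm in this slot; its y is not reported: look or feel. Shank 7 mm diameter; head 16 mm diameter, from 7.5 to 11.5 mm above the face. Slid home, the wide end's centre lies 26.5 mm down the slope from the stud.
- strips (a point): Middle between two grey strips on the face (80 mm long in x, y 30 to 62 mm either side), on their top plane 4 mm above the face. They sink together on springs: 4 N to start, 10 N flush with the face, then hard. Plate underside above the face: 11.5 mm if resting on the stud's head, about 4 mm with the wide end over it, under 2.5 mm to let the neck pass below the head.
- jar: Bystander: closed jar 60 mm across, 75 mm tall, at the back; origin centre of its underside.
- slidebox: Bystander: cardboard box 70 x 110 x 45 mm, at the back; origin centre of its underside.
- reagent: Bystander: capped bottle 56 mm across, 130 mm tall, at the left; origin centre of its underside.
Things that resemble listed ones, but are neither listed nor needed, are in the scene too. What is shaped like the carrier but green or yellow is not meant.

How it is judged:
By the outcome, as a careful person would: the job done as asked, in the order asked, and still so for the second after the job is handed in, with the robot touching nothing.
It also fails if it takes over 72 s, if anything falls off the work surface, if the arm or the gripper's body presses on something with over 40 N, if the wrist force passes 120 N, or if a joint passes its speed limit or range.

## Working session

There is one attempt and no reset: what is moved stays moved. The work goes in short steps, Python scripts to look and compute and a tool call to move; the robot and the scene stay as the last step left them, time stands still between calls to the robot, and variables do not carry over. Pictures are saved under pics/ and viewed, at most 10 in all, crops included, and the job is handed in when it is done.

Besides the shell and the picture viewer there is one more tool, called after "Request:" as name([rows], argument=value, ...), one row to a line, values as JSON. move_arm: Moves the arm, as the interface text tells. Its arguments: {"type":"object","properties":{"motion":{"type":"array"},"gripper":{"type":"number"}},"required":["motion"]}

```bash
mkdir -p pics; ls
python3 - <<'E'
from workcell import bot
import cv2,numpy as np
o=bot.get_obs();print(o['clock'],o['eef_pos'],o['tool_rot'])
ims=[]
for c in ['scene','top']:
    im=bot.camera(c);cv2.imwrite(f'pics/{c}0.png',im)
    m=bot.camera_model(c);print(c,np.round(m['K'],1).tolist(),np.round(m['world_from_camera'],3).tolist())
    for n in ['carrier','panel','handle','keyhole','stud_slot','strips','slot_end']:
        for d in bot.cut_out(c,n)[:4]:
            r,q=np.where(d['mask']);print(n,round(d['score'],2),np.round(d['centre']),r.min() if len(r) else 0,r.max() if len(r) else 0,q.min() if len(r) else 0,q.max() if len(r) else 0)
E
```

```text
pics
0.0 [0.20309938 0.45620687 0.23040713] [ 2.07909644e-01  9.78147486e-01 -1.01185433e-03 -2.28283499e-04]
scene [[588.7, 0.0, 329.5], [0.0, 588.7, 234.1], [0.0, 0.0, 1.0]] [[-0.577, 0.614, -0.538, 1.432], [0.817, 0.438, -0.375, 0.674], [0.005, -0.656, -0.755, 1.353], [0.0, 0.0, 0.0, 1.0]]
carrier 0.93 [179. 303.] 153 201 281 337
carrier 0.79 [219. 273.] 191 249 241 306
carrier 0.76 [140. 271.] 113 162 240 296
carrier 0.68 [180. 229.] 159 202 205 252
panel 0.65 [246. 373.] 219 277 326 419
handle 0.98 [179. 308.] 152 202 280 337
handle 0.86 [222. 268.] 191 250 241 305
handle 0.67 [183. 228.] 159 202 205 252
handle 0.66 [318. 318.] 283 353 286 353
keyhole 0.95 [318. 320.] 282 353 286 354
keyhole 0.86 [219. 266.] 191 249 241 305
keyhole 0.72 [141. 270.] 114 161 241 296
keyhole 0.71 [185. 228.] 159 202 205 253
stud_slot 0.51 [286. 486.] 265 303 471 496
stud_slot 0.2 [247. 376.] 219 276 328 418
strips 0.65 [248. 375.] 219 276 327 419
slot_end 0.96 [175. 307.] 152 202 280 337
slot_end 0.88 [320. 316.] 282 352 286 353
slot_end 0.85 [184. 228.] 159 202 205 252
slot_end 0.75 [142. 269.] 11
[... 305 characters left out ...]
 371 426
carrier 0.68 [239. 391.] 217 263 366 416
panel 0.75 [253. 286.] 221 291 253 319
handle 0.85 [308. 398.] 282 335 371 426
handle 0.76 [259. 463.] 228 289 429 493
handle 0.7 [182. 290.] 149 206 261 320
handle 0.58 [338. 476.] 310 362 449 496
keyhole 0.93 [310. 400.] 284 335 371 427
keyhole 0.93 [332. 473.] 310 362 448 496
keyhole 0.9 [243. 389.] 218 262 364 415
keyhole 0.89 [256. 460.] 229 289 430 493
stud_slot 0.88 [257. 290.] 220 290 253 319
strips 0.77 [256. 288.] 220 290 253 320
strips 0.49 [278. 184.] 264 284 171 194
slot_end 0.97 [256. 463.] 229 289 430 493
slot_end 0.81 [337. 475.] 310 363 448 498
slot_end 0.8 [243. 390.] 217 264 364 416
slot_end 0.71 [309. 399.] 284 335 371 427
```

View pics/scene0.png

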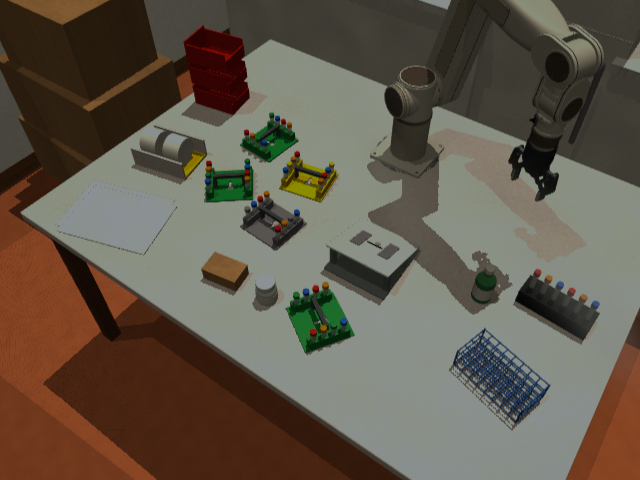

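View pics/top0.png

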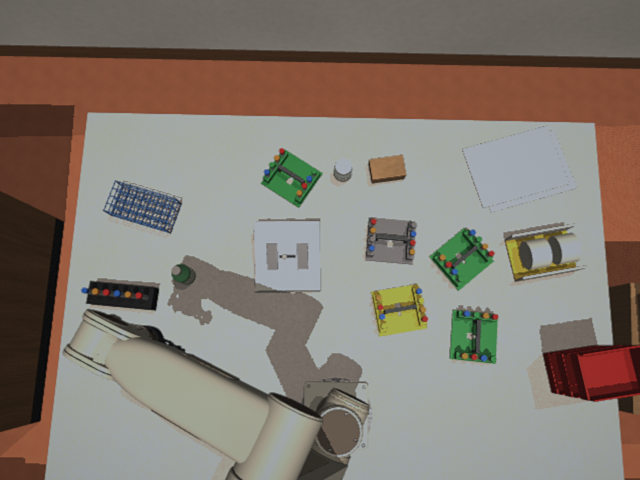

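Scene: candidates are grey carrier (219,273) scene / (240,391) top; green (141,270), (184,229), (318,319); yellow (179,308). Only the grey one fits (grey plate, not green/yellow). The panel is at top (256,287), with the stud visible near its middle. I'll confirm both in one enlarged crop.

```bash
cat > h.py <<'E'
import numpy as np
from workcell import bot
def ray(c,r,q):
    m=bot.camera_model(c);K=np.array(m['K']);T=np.array(m['world_from_camera'])
    a=(q-K[0,2])/K[0,0];b=(r-K[1,2])/K[1,1]
    if c=='wrist':
        t=np.hypot(a,b);s=np.sin(t)/t if t>1e-9 else 1;v=np.array([a*s,b*s,np.cos(t)])
    else: v=np.array([a,b,1.])
    v=T[:3,:3]@v;return T[:3,3],v/np.linalg.norm(v)
def tri(rs):
    A=sum(np.eye(3)-np.outer(v,v) for o,v in rs);b=sum((np.eye(3)-np.outer(v,v))@o for o,v in rs)
    return np.linalg.solve(A,b)
def onz(c,r,q,z):
    o,v=ray(c,r,q);return o+v*(z-o[2])/v[2]
def proj(c,P):
    m=bot.camera_model(c);K=np.array(m['K']);T=np.array(m['world_from_camera'])
    p=T[:3,:3].T@(np.array(P)-T[:3,3])
    if c=='wrist':
        n=np.hypot(p[0],p[1]);t=np.arctan2(n,p[2]);a,b=p[:2]/n*t
    else: a,b=p[:2]/p[2]
    return K[1,2]+K[1,1]*b,K[0,2]+K[0,0]*a
E
python3 - <<'E'
from h import *
import cv2
t=cv2.imread('pics/top0.png');s=cv2.imread('pics/scene0.png')
a=cv2.resize(t[205:305,240:430],None,fx=4,fy=4,interpolation=3)
cv2.imwrite('pics/c.png',np.vstack([a[:, :],]))
b=cv2.resize(s[180:290,230:420],None,fx=4,fy=4,interpolation=3)
A=cv2.resize(t[210:300,240:425],(740,290),interpolation=3);B=cv2.resize(s[185:295,235:425],(740,300),interpolation=3)
A=cv2.resize(t[212:297,245:425],(635,300),interpolation=3);B=cv2.resize(s[187:283,235:425],(594,300),interpolation=3)
o=np.zeros((600,640,3),np.uint8);o[:300,:635]=A;o[300:,:594]=B
cv2.imwrite('pics/crop1.png',o)
print(tri([ray('scene',219,273),ray('top',240,391)]))
print(tri([ray('scene',244,376),ray('top',256,287)]))
E
```

```text
[ 0.53342755 -0.16566655  0.02270463]
[0.4670974  0.15875189 0.06373452]
```

View pics/crop1.png

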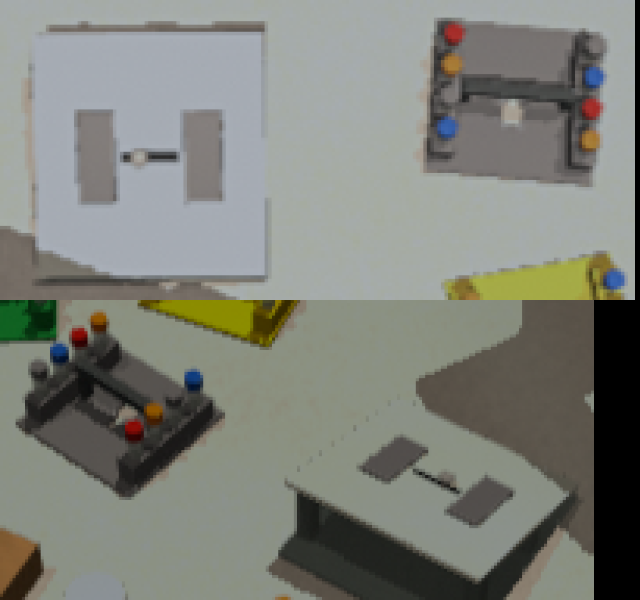

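Crop: the grey carrier's bar spans crop (455,87)–(590,95), with bench showing through its keyhole at (511,112), on the robot side. The stud sits at (139,157), left of the slot's middle (150). This is the right carrier. I'll move over the panel for a near look.

Request:
move_arm([
  {"x": -36,"y": -16.5,"z": 0,"yaw": 68},
  {"x": -36,"y": -16.5,"z": 0,"yaw": 68},
  {"x": -36,"y": -16.5,"z": 0,"yaw": 68},
  {"x": -36,"y": -16.5,"z": 0,"yaw": 68},
  {"x": -36,"y": -16.5,"z": 0,"yaw": 68},
  {"x": -36,"y": -16.5,"z": 0,"yaw": 68},
  {"x": -36,"y": -16.5,"z": 0,"yaw": 68},
  {"x": -36,"y": -16.5,"z": 0,"yaw": 68},
  {"x": -36,"y": -16.5,"z": 0,"yaw": 68},
  {"x": -36,"y": -16.5,"z": 0,"yaw": 68},
])

```text
clock: 2.05
eef_pos: [0.4644, 0.1606, 0.2314]
tool_rot: [0.719, 0.695, -0.0, -0.0]
ft_force: [-0.2, 0.2, 0.5]
grip_width: 0.0855
grasp_force: 0.0
```

Run:
```python
from h import *
import cv2
o=bot.get_obs();print(o['clock'],o['eef_pos'],o['tool_rot'],o['joint_pos'],o['ft_force'])
m=bot.camera_model('wrist');print(np.round(m['K'],1).tolist(),np.round(m['world_from_camera'],4).tolist())
cv2.imwrite('pics/w1.png',bot.camera('wrist'))
for n in ['panel','stud_slot','strips']:
    for d in bot.cut_out('wrist',n)[:2]:
        r,q=np.where(d['mask']);print(n,round(d['score'],2),np.round(d['centre']),r.min(),r.max(),q.min(),q.max())
print('keyhole tri',tri([ray('scene',223.1,275),ray('top',243.7,389.8)]))
print('stud tri',tri([ray('scene',187+(479-300)/3.126,235+446/3.126),ray('top',256.5,284.4)]))
```

```text
2.05 [0.46442144 0.16058549 0.2313605 ] [ 7.18529983e-01  6.95495973e-01 -2.63780822e-05 -1.17776810e-04] [ 3.32788191e-01  2.23670160e-01 -1.68147765e-02  1.33045875e+00
  1.91189918e-04  1.93616095e+00] [-0.16262728  0.24671718  0.5385561 ]
[[371.6, 0.0, 321.3], [0.0, 371.6, 241.9], [0.0, 0.0, 1.0]] [[0.9995, -0.0311, -0.0095, 0.4656], [-0.0325, -0.9656, -0.2581, 0.226], [-0.0012, 0.2583, -0.9661, 0.3747], [0.0, 0.0, 0.0, 1.0]]
panel 0.79 [213. 341.] 101 337 213 454
stud_slot 0.66 [212. 342.] 101 336 214 453
strips 0.62 [210. 340.] 101 337 214 454
keyhole tri [ 0.52653261 -0.16514881 -0.00198147]
stud tri [0.46576738 0.1651638  0.06543063]
```

View pics/w1.png

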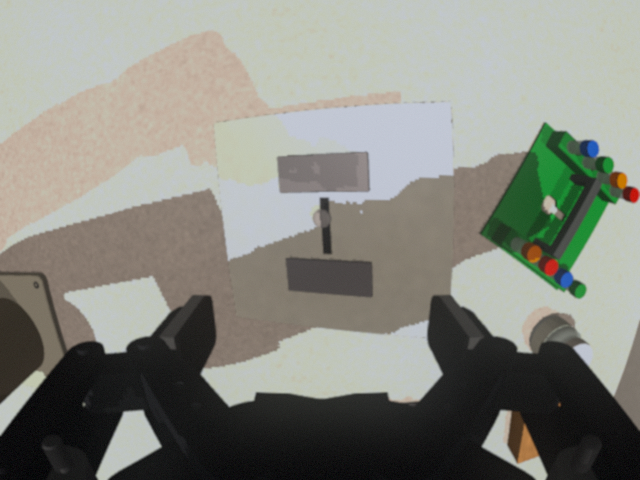

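Wrist view: the panel fills cols 215–454, rows 101–333. The stud head is at about (col 321, row 217), above the slot's middle (325,226). Next I'll fit the panel pose and the stud's y from the three views.

```bash
cat > fit.py <<'E'
from h import *
from scipy.optimize import least_squares
a,b=.1075,.1
T=lambda x,y:(212+y/3.53,245+x/3.53); S=lambda x,y:(187+(y-300)/3.126,235+x/3.126)
obs=[]
for c,px,pts in [('wrist',1,[((-a,b,0),(122,215)),((a,b,0),(101,452)),((a,-b,0),(333,454)),((-a,-b,0),(318,235)),
 ((-.04,.062,.004),(156,278)),((.04,.062,.004),(152,368)),((.04,.03,.004),(190,369)),((-.04,.03,.004),(192,279)),
 ((-.04,-.03,.004),(258,287)),((.04,-.03,.004),(262,373)),((.04,-.062,.004),(296,372)),((-.04,-.062,.004),(291,287))]),
 ('top',1,[((a,b,0),T(38,30)),((a,-b,0),T(266,24)),((-a,-b,0),T(267,277)),((-a,b,0),T(35,278)),
  ((.04,.062,.004),T(76,110)),((-.04,.062,.004),T(79,204)),((-.04,-.062,.004),T(222,201)),((.04,-.062,.004),T(220,110))]),
 ('scene',1,[((a,-b,0),S(285,485)),((-a,-b,0),S(410,405)),((-a,b,0),S(577,493)),((a,b,0),S(475,580))])]:
    for P,uv in pts: obs.append((c,np.array(P),np.array(uv)))
st=[('wrist',np.array((217,321.3))),('top',np.array((256.5,284.4))),('scene',np.array((244.2,377.5)))]
def M(p):
    cy,sy,ct,s=np.cos(p[3]),np.sin(p[3]),np.cos(p[4]),np.sin(p[4])
    return np.array([[cy,-sy,0],[sy,cy,0],[0,0,1]])@np.array([[ct,0,-s],[0,1,0],[s,0,ct]])
def f(p,raw=False):
    R=M(p);r=[]
    for c,P,uv in obs: r.append(np.array(proj(c,p[:3]+R@P))-uv)
    n=len(r)
    for c,uv in st: r.append(2*(np.array(proj(c,p[:3]+R@np.array([0,p[5],.0105])))-uv))
    return np.ravel(r)
s=least_squares(f,[.465,.16,.06,0,.35,.008],loss='soft_l1')
np.save('panel.npy',s.x)
print(np.round(s.x,4));r=f(s.x).reshape(-1,2);print(np.round(r,1).tolist())
for c,P,uv in obs[:0]:pass
R=M(s.x);print('stud foot',s.x[:3]+R@[0,s.x[5],0],'head',s.x[:3]+R@[0,s.x[5],.0115])
E
python3 fit.py
```

```text
Traceback (most recent call last):
  File "fit.py", line 23, in <module>
    s=least_squares(f,[.465,.16,.06,0,.35,.008],loss='soft_l1')
  File "fit.py", line 19, in f
    for c,P,uv in obs: r.append(np.array(proj(c,p[:3]+R@P))-uv)
                                         ~~~~^^^^^^^^^^^^^
  File "h.py", line 16, in proj
    m=bot.camera_model(c);K=np.array(m['K']);T=np.array(m['world_from_camera'])
ValueError: time passes only in moves, steps and waits
```

Request:
move_arm([
  {"x": -25,"y": 6,"z": 0,"yaw": 1.5},
  {"x": -25,"y": 6,"z": 0,"yaw": 1.5},
  {"x": -25,"y": 6,"z": 0,"yaw": 1.5},
  {"x": -25,"y": 6,"z": 0,"yaw": 1.5},
  {"x": -25,"y": 6,"z": 0,"yaw": 1.5},
  {"x": -25,"y": 6,"z": 0,"yaw": 1.5},
  {"x": -25,"y": 6,"z": 0,"yaw": 1.5},
])

```text
clock: 3.12
eef_pos: [0.5162, -0.0908, 0.2313]
tool_rot: [0.728, 0.686, 0.0, -0.0]
ft_force: [0.3, 0.1, 0.2]
grip_width: 0.0853
grasp_force: 0.0
```

```bash
python3 - <<'E'
s=open('h.py').read().replace("bot.camera_model(c)","cm(c)")
s=s.replace("def ray","""C={}
C['w1']=dict(K=[[371.6,0,321.3],[0,371.6,241.9],[0,0,1]],world_from_camera=[[0.9995,-0.0311,-0.0095,0.4656],[-0.0325,-0.9656,-0.2581,0.226],[-0.0012,0.2583,-0.9661,0.3747],[0,0,0,1]])
def cm(c):
    if c not in C: C[c]=bot.camera_model(c)
    return C[c]
def ray""",1).replace("c=='wrist'","c[0]=='w'")
open('h.py','w').write(s)
f=open('fit.py').read().replace("'wrist'","'w1'");open('fit.py','w').write(f)
E
python3 fit.py
python3 - <<'E'
from h import *
import cv2,json
m=bot.camera_model('wrist');json.dump({k:np.array(v).tolist() for k,v in m.items()},open('w2.json','w'))
cv2.imwrite('pics/w2.png',bot.camera('wrist'))
for n in ['carrier','handle','keyhole']:
    for d in bot.cut_out('wrist',n)[:3]:
        r,q=np.where(d['mask']);print(n,round(d['score'],2),np.round(d['centre']),r.min(),r.max(),q.min(),q.max())
E
```

```text
[0.468  0.1567 0.0595 0.0295 0.3197 0.0093]
[[0.4, -2.0], [1.1, -0.9], [3.0, -6.9], [-1.5, 1.0], [0.4, -0.5], [-0.4, 0.5], [0.9, 1.2], [0.6, 1.4], [-0.3, -1.0], [-0.8, -0.6], [-0.3, 1.1], [-1.1, 2.1], [1.1, -2.7], [2.3, -1.2], [0.3, -0.9], [0.5, -0.1], [0.7, -0.6], [0.0, -0.9], [0.6, -0.8], [0.3, -0.5], [-1.3, -1.1], [-3.9, -4.1], [-4.3, 0.4], [0.3, 0.4], [0.1, 2.6], [1.1, -2.1], [-2.2, -0.1]]
stud foot [0.46767958 0.16603129 0.0594963 ] head [0.46406742 0.16592466 0.07041376]
carrier 0.78 [280. 342.] 207 367 277 412
carrier 0.68 [442. 128.] 411 479 99 160
carrier 0.67 [282. 150.] 231 364 74 230
handle 0.9 [ 19. 514.] 0 71 428 563
handle 0.85 [283. 342.] 206 368 277 413
handle 0.73 [387. 308.] 373 398 282 333
keyhole 0.97 [280. 340.] 206 369 277 413
keyhole 0.67 [392. 310.] 374 398 283 333
keyhole 0.67 [443. 129.] 411 479 99 160
```

View pics/w2.png

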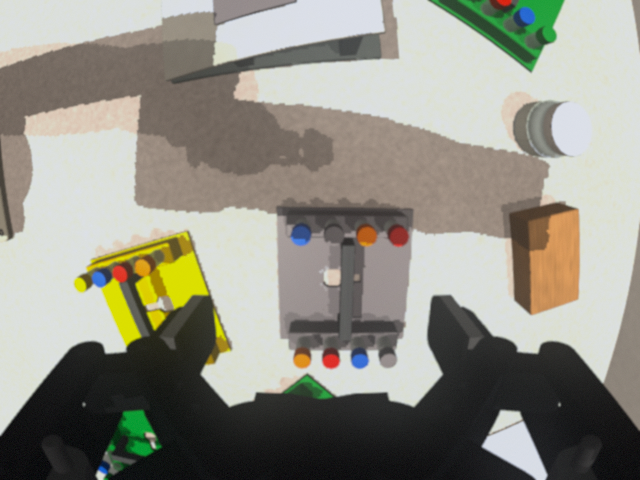

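Wrist view 2: the grey carrier covers cols 277–412, rows 207–367. The bar runs (347,239)–(345,345), and the keyhole's wide end is at (331,276) on the robot side, so carrier +x points away from the robot.

```bash
sed -i "s/((a,-b,0),(333,454)),//; s/((-a,-b,0),S(410,405)),//; s/p\[4\]),np.sin(p\[4\])/.35),np.sin(.35)/" fit.py; sed -i "s/np.cos(p\[4\])/np.cos(.35)/" fit.py; python3 fit.py
python3 - <<'E'
from h import *
import json
C['w2']=json.load(open('w2.json'))
g=lambda q,r,z:onz('w2',r,q,z)
L=[g(278,210,.005),g(280,335,.005)];Rr=[g(412,211,.005),g(409,320,.005)]
B=[(g(340.5,245,.052)+g(354,245,.052))/2,(g(339,340,.052)+g(351.5,340,.052))/2]
for l in (L,Rr,B): print(np.round(l,4).tolist(),np.degrees(np.arctan2(l[0][0]-l[1][0],l[0][1]-l[1][1])))
print('corners',g(278,207,.005),g(412,209,.005))
print('keyhole',g(331,276,.005),g(331,276,.0))
T=lambda x,y:(212+y/3.53,245+x/3.53)
print('bar tri',tri([ray('w2',292,346.3),ray('top',*T(523,91))]),'caps z', tri([ray('w2',237,301),ray('top',*T(446,127))]), tri([ray('w2',236,399),ray('top',*T(453,33))]))
for z in [.052]: print('top bar',onz('top',*T(523,91),z), onz('top',*T(460,87),z),onz('top',*T(585,95),z))
E
```

```text
[0.4677 0.1567 0.0601 0.0272 0.35   0.0095]
[[0.2, -0.3], [0.9, -0.6], [-2.7, 2.0], [0.3, -0.2], [-0.2, -0.0], [1.3, 0.7], [0.4, 1.6], [-0.6, -0.9], [0.0, -1.3], [0.7, 0.3], [-1.3, 2.1], [1.2, -2.8], [2.5, -1.1], [0.2, -1.0], [0.3, -0.1], [0.7, -0.6], [-0.0, -0.9], [0.6, -0.8], [0.5, -0.5], [-2.5, -0.9], [-3.5, 0.2], [-0.9, 0.6], [0.1, 1.4], [1.4, -2.2], [-2.7, 0.2]]
stud foot [0.46745263 0.16611837 0.06012273] head [0.46351077 0.16601093 0.07092551]
[[0.4709, -0.088, 0.005], [0.4596, -0.2303, 0.005]] 4.551661047645715
[[0.6079, -0.0966, 0.005], [0.6064, -0.221, 0.005]] 0.6991946910334779
[[0.5368, -0.1157, 0.052], [0.5314, -0.2135, 0.052]] 3.1462428126088176
corners [ 0.47119984 -0.08491751  0.005     ] [ 0.60791934 -0.09446129  0.005     ]
keyhole [ 0.52084173 -0.16185502  0.005     ] [ 0.52086615 -0.16370023  0.        ]
bar tri [ 0.53703862 -0.17085949  0.03284465] caps z [ 0.49728155 -0.10029753  0.07416982] [ 0.5821366  -0.10669851  0.06525488]
top bar [ 0.53504055 -0.16951174  0.052     ] [ 0.53741683 -0.11436783  0.052     ] [ 0.53264699 -0.22373908  0.052     ]
```

Request:
move_arm([
  {"x": -4,"y": 1.2,"z": 3,"yaw": 0},
  {"x": -7.4,"y": 2.3,"z": 7,"yaw": 0},
  {"x": -7.4,"y": 2.3,"z": 11,"yaw": 0},
  {"x": -7.4,"y": 2.3,"z": 15,"yaw": 0},
  {"x": -7.4,"y": 2.3,"z": 18,"yaw": 0},
  {"x": -7.4,"y": 2.3,"z": 20,"yaw": 0},
  {"x": -7.4,"y": 2.3,"z": 20.5,"yaw": 0},
  {"x": -7.4,"y": 2.3,"z": 20.5,"yaw": 0},
])

```text
clock: 4.32
eef_pos: [0.5351, -0.1672, 0.0266]
tool_rot: [0.728, 0.686, 0.0, 0.0]
ft_force: [0.7, 0.3, 0.8]
grip_width: 0.0854
grasp_force: 0.0
```

Request:
move_arm([
  {"x": 0,"y": 0,"z": 0},
  {"x": 0,"y": 0,"z": 0},
  {"x": 0,"y": 0,"z": 0},
  {"x": 0,"y": 0,"z": 0},
  {"x": 0,"y": 0,"z": 0},
  {"x": 0,"y": 0,"z": 0},
  {"x": 0,"y": 0,"z": 0},
  {"x": 0,"y": 0,"z": 0},
], gripper=-1)

```text
invalid input at $.motion[0]: expected keys x, y, z, yaw
```

Request:
move_arm([
  {"x": 0,"y": 0,"z": 0,"yaw": 0},
  {"x": 0,"y": 0,"z": 0,"yaw": 0},
  {"x": 0,"y": 0,"z": 0,"yaw": 0},
  {"x": 0,"y": 0,"z": 0,"yaw": 0},
  {"x": 0,"y": 0,"z": 0,"yaw": 0},
  {"x": 0,"y": 0,"z": 0,"yaw": 0},
  {"x": 0,"y": 0,"z": 0,"yaw": 0},
], gripper=-1)

```text
clock: 5.2
eef_pos: [0.5351, -0.1677, 0.0267]
tool_rot: [0.728, 0.685, 0.0, 0.0]
ft_force: [-1.0, 0.0, 4.6]
grip_width: 0.0109
grasp_force: 59.4
```

Request:
move_arm([
  {"x": 0,"y": 0,"z": -2,"yaw": 0},
  {"x": 0,"y": 0,"z": -6,"yaw": 0},
  {"x": 0,"y": 0,"z": -12,"yaw": 0},
  {"x": 0,"y": 0,"z": -18,"yaw": 0},
  {"x": 3,"y": 0,"z": -20,"yaw": -1},
  {"x": 8,"y": -1,"z": -20,"yaw": -2},
  {"x": 14,"y": -3,"z": -20,"yaw": -3},
  {"x": 20,"y": -5,"z": -20,"yaw": -4},
  {"x": 26,"y": -7,"z": -20,"yaw": -5},
  {"x": 30,"y": -8.5,"z": -20,"yaw": -5},
  {"x": 32.9,"y": -9.3,"z": -18,"yaw": -5},
  {"x": 32.9,"y": -9.3,"z": -16,"yaw": -5},
  {"x": 32.9,"y": -9.3,"z": -14,"yaw": -5},
  {"x": 32.9,"y": -9.3,"z": -14,"yaw": -5},
  {"x": 32.9,"y": -9.3,"z": -14,"yaw": -5},
])

```text
clock: 7.08
eef_pos: [0.4621, 0.1664, 0.1664]
tool_rot: [0.698, 0.716, -0.0, -0.0]
ft_force: [-0.6, -0.2, -3.1]
grip_width: 0.0108
grasp_force: 58.8
```

Run:
```python
from h import *
import cv2,json
o=bot.get_obs();print(o['clock'],o['eef_pos'],o['tool_rot'],o['ft_force'],o['ft_torque'],o['grip_width'])
m=bot.camera_model('wrist');json.dump({k:np.array(v).tolist() for k,v in m.items()},open('w3.json','w'))
im=bot.camera('wrist');cv2.imwrite('pics/w3.png',im)
cv2.imwrite('pics/w3c.png',cv2.resize(im[150:450,140:540],None,fx=2,fy=2,interpolation=3))
```

```text
7.075 [0.46211687 0.16639532 0.16642137] [ 6.97847938e-01  7.16245921e-01 -1.73793385e-04 -7.52042082e-05] [-0.57949356 -0.23226993 -3.14055115] [-0.03871946  0.01212474 -0.01214516] 0.010781519707417888
```

View pics/w3c.png

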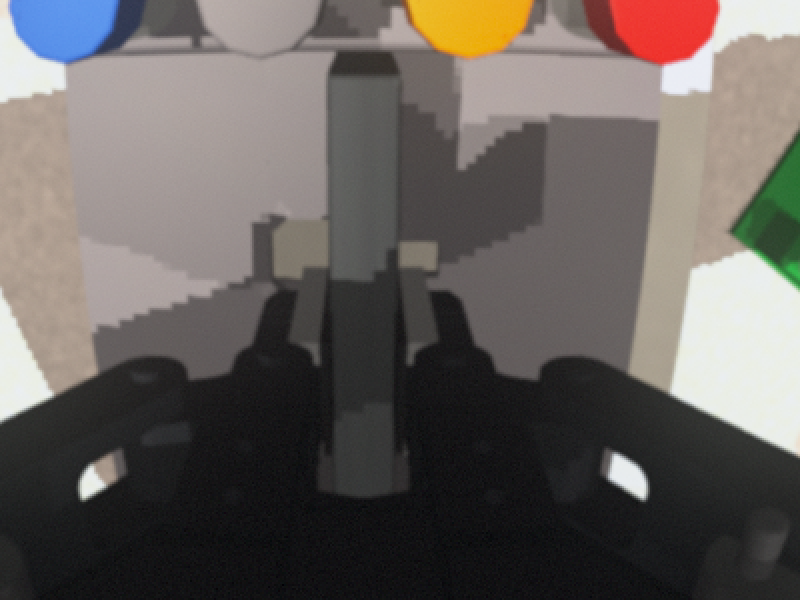

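Carrier in hand: the neck end shows right of the bar at crop cols 399–437, rows 242–272. The wide end is left of it at cols 253–330, from row 215. It hangs level and straight.

Run:
```python
from h import *
import json
C['w3']=json.load(open('w3.json'))
tcp=np.array([.46212,.16640,.16642]);q=[.697848,.716246]
th=2*np.arctan2(q[1],q[0]);tx=np.array([np.cos(th),np.sin(th),0]);ty=np.array([np.sin(th),-np.cos(th),0]);print(np.degrees(np.arctan2(ty[1],ty[0])))
zt=.16642+.019-.045+.005
def g(n,c,r,z):
    P=onz('w3',150+r/2,140+c/2,z)-tcp;print(n,'along tool x(+y car)',np.round(1e3*P@tx,1),'along tool y(+x car)',np.round(1e3*P@ty,1))
g('neck+y top (4.5,<18)',418,242,zt);g('neck-y under (-4.5)',418,272,zt-.005);g('neck end (0,18)',437,257,zt);g('wide +y top(10,-12)',290,215,zt);g('wide -x edge top(0,-22)',253,250,zt)
g('plate -x',72,150,zt);g('plate +x',657,150,zt);g('bar end +y top 40,-6',329,75,zt+.047);g('bar 40,6',400,75,zt+.047)
g('bar -6,...',329,270,zt+.047);g('bar +6',400,270,zt+.047)
```

```text
1.4908036940682634
neck+y top (4.5,<18) along tool x(+y car) 7.5 along tool y(+x car) 11.8
neck-y under (-4.5) along tool x(+y car) -2.1 along tool y(+x car) 12.4
neck end (0,18) along tool x(+y car) 3.7 along tool y(+x car) 16.5
wide +y top(10,-12) along tool x(+y car) 14.1 along tool y(+x car) -18.0
wide -x edge top(0,-22) along tool x(+y car) 5.4 along tool y(+x car) -27.1
plate -x along tool x(+y car) 29.9 along tool y(+x car) -70.4
plate +x along tool x(+y car) 30.0 along tool y(+x car) 69.1
bar end +y top 40,-6 along tool x(+y car) 52.0 along tool y(+x car) -6.4
bar 40,6 along tool x(+y car) 52.0 along tool y(+x car) 4.8
bar -6,... along tool x(+y car) 19.1 along tool y(+x car) -6.8
bar +6 along tool x(+y car) 19.1 along tool y(+x car) 5.2
```

Request:
move_arm([
  {"x": -0.34,"y": 0.05,"z": 2,"yaw": 0},
  {"x": -0.34,"y": 0.05,"z": 4,"yaw": 0},
  {"x": -0.34,"y": 0.05,"z": 5.2,"yaw": 0},
  {"x": -0.34,"y": 0.05,"z": 5.5,"yaw": 0},
  {"x": -0.34,"y": 0.05,"z": 5.7,"yaw": 0},
  {"x": -0.34,"y": 0.05,"z": 5.8,"yaw": 0},
  {"x": -0.34,"y": 0.05,"z": 5.9,"yaw": 0},
  {"x": -0.34,"y": 0.05,"z": 5.9,"yaw": 0},
])

```text
clock: 8.12
eef_pos: [0.4613, 0.1628, 0.1099]
tool_rot: [0.698, 0.716, -0.0, -0.0]
ft_force: [-11.5, -3.6, 13.8]
grip_width: 0.011
grasp_force: 61.3
```

```bash
cat > ob.py <<'E'
from workcell import bot
import numpy as np
o=bot.get_obs();print(o['clock'],*[np.round(o[k],4) for k in ('eef_pos','ft_force','ft_torque','grip_width','grasp_force')])
E
python3 ob.py
```

```text
8.125 [0.4613 0.1628 0.1099] [-11.4793  -3.5693  13.7709] [-5.443e-01  1.487e+00  3.000e-04] 0.011 61.3134
```

Request:
move_arm([
  {"x": 0,"y": 0,"z": -0.1,"yaw": 0},
  {"x": 0,"y": 0,"z": -0.1,"yaw": 0},
  {"x": 0,"y": 0,"z": -0.1,"yaw": 0},
], gripper=-0.72)

```text
clock: 8.5
eef_pos: [0.4615, 0.163, 0.1095]
tool_rot: [0.698, 0.716, -0.0, -0.001]
ft_force: [-5.8, -2.0, 3.2]
grip_width: 0.0121
grasp_force: 12.3
```

```bash
python3 ob.py
```

```text
8.5 [0.4615 0.163  0.1095] [-5.7526 -1.9842  3.2055] [-0.2313  1.0246 -0.0264] 0.0121 12.3015
```

Request:
move_arm([
  {"x": 0,"y": 0,"z": 0.1,"yaw": 0},
  {"x": 0,"y": 0,"z": 0.2,"yaw": 0},
  {"x": 0,"y": 0,"z": 0.3,"yaw": 0},
  {"x": 0,"y": 0,"z": 0.3,"yaw": 0},
], gripper=-0.69)

```text
clock: 9.0
eef_pos: [0.4622, 0.1633, 0.1053]
tool_rot: [0.698, 0.716, -0.0, -0.0]
ft_force: [-5.7, 0.3, 3.2]
grip_width: 0.0132
grasp_force: 12.8
```

```bash
python3 ob.py
```

```text
9.0 [0.4622 0.1633 0.1053] [-5.7211  0.3397  3.2474] [0.1505 0.7241 0.0105] 0.0132 12.831
```

Request:
move_arm([
  {"x": 0,"y": 0,"z": 0.1,"yaw": 0},
  {"x": 0,"y": 0,"z": 0.2,"yaw": 0},
  {"x": 0,"y": 0,"z": 0.3,"yaw": 0},
  {"x": 0,"y": 0,"z": 0.4,"yaw": 0},
  {"x": 0,"y": 0,"z": 0.4,"yaw": 0},
], gripper=-0.66)

```text
clock: 9.62
eef_pos: [0.4626, 0.1631, 0.1014]
tool_rot: [0.698, 0.716, 0.0, 0.0]
ft_force: [-2.4, 0.2, 3.1]
grip_width: 0.0147
grasp_force: 8.5
```

```bash
python3 ob.py
```

```text
9.625 [0.4626 0.1631 0.1014] [-2.3741  0.2392  3.1321] [-0.0314  0.4497  0.0147] 0.0147 8.4908
```

Request:
move_arm([
  {"x": 0,"y": 0,"z": 0.1,"yaw": 0},
  {"x": 0,"y": 0,"z": 0.2,"yaw": 0},
  {"x": 0,"y": 0,"z": 0.3,"yaw": 0},
  {"x": 0,"y": 0,"z": 0.3,"yaw": 0},
], gripper=-0.64)

```text
clock: 10.12
eef_pos: [0.4616, 0.163, 0.0979]
tool_rot: [0.698, 0.716, -0.001, -0.001]
ft_force: [-6.7, 1.0, 2.4]
grip_width: 0.0154
grasp_force: 3.8
```

```bash
python3 ob.py
```

```text
10.125 [0.4616 0.163  0.0979] [-6.712   1.025   2.4301] [0.0217 1.0925 0.0375] 0.0154 3.7877
```

Request:
move_arm([
  {"x": 0,"y": 0,"z": 0.1,"yaw": 0},
  {"x": 0,"y": 0,"z": 0.2,"yaw": 0},
  {"x": 0,"y": 0,"z": 0.2,"yaw": 0},
], gripper=-0.62)

```text
clock: 10.5
eef_pos: [0.4622, 0.1631, 0.0962]
tool_rot: [0.698, 0.716, -0.0, -0.0]
ft_force: [-5.1, -0.9, 3.1]
grip_width: 0.0165
grasp_force: 2.7
```

```bash
python3 ob.py;  python3 - <<'E'
from h import *
import cv2,json
m=bot.camera_model('wrist');json.dump({k:np.array(v).tolist() for k,v in m.items()},open('w4.json','w'))
im=bot.camera('wrist');cv2.imwrite('pics/w4.png',im)
s=bot.camera('scene');cv2.imwrite('pics/s4.png',s)
A=cv2.resize(im[190:390,170:480],None,fx=2.5,fy=2,interpolation=3)[:, :775]
A=cv2.resize(im[180:380,160:480],(640,400),interpolation=3)
B=cv2.resize(s[205:285,310:430],(300,200),interpolation=3)
o=np.zeros((600,640,3),np.uint8);o[:400]=A;o[400:,:300]=B
t=bot.camera('top');cv2.imwrite('pics/t4.png',t);o[400:,310:610]=cv2.resize(t[210:300,220:355],(300,200),interpolation=3)
cv2.imwrite('pics/v4.png',o)
E
```

```text
10.5 [0.4622 0.1631 0.0962] [-5.0882 -0.9456  3.0548] [-0.0325  1.1306  0.0013] 0.0165 2.6953
```

View pics/v4.png

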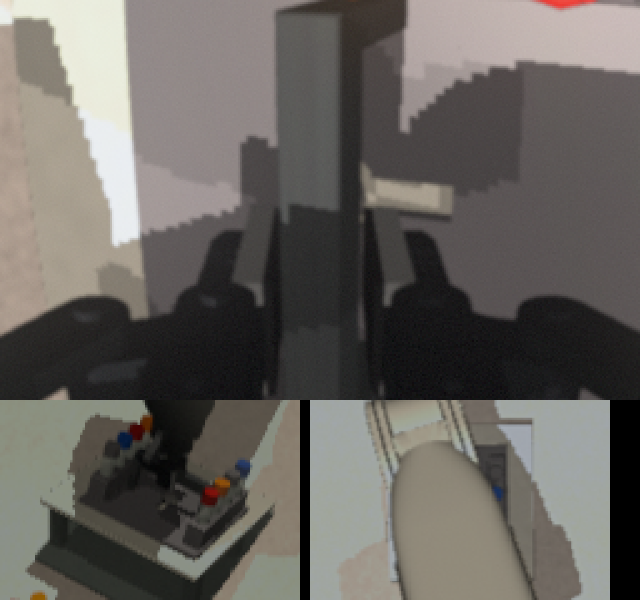

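View: the carrier lies tilted on the slope between the loose fingers. The neck shows at view cols 365–452, rows 180–215, and the wide end is hidden by the fingers. I'll fit its height above the face.

```bash
cat > fit4.py <<'E'
from h import *
import json,sys
from scipy.optimize import least_squares
C['w4']=json.load(open('w4.json'));p=np.load('panel.npy')
cy,sy,ct,s=np.cos(p[3]),np.sin(p[3]),np.cos(.35),np.sin(.35)
R=np.array([[cy,-sy,0],[sy,cy,0],[0,0,1]])@np.array([[ct,0,-s],[0,1,0],[s,0,ct]])
# (carrier x,z, view col,row) vertical edges: y free -> find y by row
E=[(-6,52,277,100),(6,52,341,100),(6,38,361,100),(18,5,452,200),(-70,5,133,100),(-70,5,146,280)]
Y=[(4.5,5,8,181,400),(-4.5,0,10,213,425)]
def pr(P,q,tilt):
    dt=tilt; rt=np.array([[np.cos(dt),0,-np.sin(dt)],[0,1,0],[np.sin(dt),0,np.cos(dt)]])
    r,c=proj('w4',p[:3]+R@(np.array(q[:3])*1e-3+rt@(np.array(P)*1e-3)));return np.array([(c-160)*2,(r-180)*2])
def f(q):
    t=q[3];o=[]
    for x,z,c,r in E:
        a=pr((x,-60,z),q,t);b=pr((x,60,z),q,t);k=(r-a[1])/(b[1]-a[1]);
        # refine along the curve
        y=-60+120*k
        for _ in range(4):
            u=pr((x,y,z),q,t);v=pr((x,y+1,z),q,t);y+=(r-u[1])/(v[1]-u[1])
        o.append(pr((x,y,z),q,t)[0]-c)
    for y,z,x,r,c in Y: o.append(pr((x,y,z),q,t)[1]-r)
    return np.array(o)
for t in (0,None):
    g=(lambda q:f([*q,0])) if t==0 else f
    z=least_squares(g,[12,9,8] if t==0 else [12,9,8,0])
    print('u,y,h(mm) of origin in panel[,tilt]',np.round(z.x,3),'stud y',p[5]*1e3,np.round(z.fun,1))
E
python3 fit4.py
```

```text
u,y,h(mm) of origin in panel[,tilt] [9.969 8.302 1.517] stud y 9.47181866483906 [-1.2 -0.8  3.  -1.1 -0.8  1.   1.7 -1.8]
u,y,h(mm) of origin in panel[,tilt] [9.973 8.305 1.524 0.   ] stud y 9.47181866483906 [-1.2 -0.9  3.  -1.1 -0.8  1.   1.7 -1.8]
```

Tilt is 0.35 rad and the plate is about 2 mm above the face (calibration is good to 2 mm), so the wide end is already over the stud. Now I'll lower the fingers round the bar and take a light grip.

Request:
move_arm([
  {"x": 0,"y": 0,"z": 0.2,"yaw": 0},
  {"x": 0,"y": 0,"z": 0.4,"yaw": 0},
  {"x": 0,"y": -0.1,"z": 0.5,"yaw": 0},
  {"x": 0,"y": -0.1,"z": 0.5,"yaw": 0},
], gripper=-0.59)

```text
clock: 11.15
eef_pos: [0.462, 0.1631, 0.0912]
tool_rot: [0.698, 0.716, 0.0, 0.0]
ft_force: [-2.3, -0.5, 1.5]
grip_width: 0.0179
grasp_force: 1.3
```

```bash
python3 ob.py
```

```text
11.15 [0.462  0.1631 0.0912] [-2.3157 -0.4576  1.5007] [-0.0386  0.5222 -0.0059] 0.0179 1.3456
```

Request:
move_arm([
  {"x": 0,"y": 0,"z": 0,"yaw": 0},
  {"x": 0,"y": 0,"z": 0,"yaw": 0},
  {"x": 0,"y": 0,"z": 0,"yaw": 0},
], gripper=-0.65)

```text
clock: 11.52
eef_pos: [0.4618, 0.1631, 0.0914]
tool_rot: [0.698, 0.716, 0.0, 0.0]
ft_force: [-3.5, 0.4, 1.6]
grip_width: 0.0151
grasp_force: 8.3
```

```bash
python3 ob.py
```

```text
11.525 [0.4618 0.1631 0.0914] [-3.4576  0.4299  1.5723] [-0.0862  0.6037 -0.0173] 0.0151 8.3411
```

Request:
move_arm([
  {"x": 0.05,"y": 0,"z": 0.05,"yaw": 0},
  {"x": 0.1,"y": 0,"z": 0.1,"yaw": 0},
  {"x": 0.1,"y": 0,"z": 0.15,"yaw": 0},
  {"x": 0.1,"y": 0,"z": 0.2,"yaw": 0},
  {"x": 0.1,"y": 0,"z": 0.2,"yaw": 0},
], gripper=-0.68)

```text
clock: 12.15
eef_pos: [0.462, 0.164, 0.0896]
tool_rot: [0.698, 0.716, 0.0, 0.0]
ft_force: [-2.0, -3.4, 4.2]
grip_width: 0.0145
grasp_force: 27.9
```

```bash
python3 ob.py
```

```text
12.15 [0.462  0.164  0.0896] [-2.0192 -3.4062  4.1777] [-6.704e-01  1.497e-01 -4.000e-04] 0.0145 27.8783
```

Request:
move_arm([
  {"x": 0,"y": 0,"z": 0.05,"yaw": 0},
  {"x": 0,"y": 0,"z": 0.1,"yaw": 0},
  {"x": 0,"y": 0,"z": 0.15,"yaw": 0},
  {"x": 0,"y": 0,"z": 0.15,"yaw": 0},
])

```text
clock: 12.65
eef_pos: [0.4622, 0.1641, 0.0884]
tool_rot: [0.698, 0.716, 0.001, 0.001]
ft_force: [-1.7, -3.6, 6.5]
grip_width: 0.0144
grasp_force: 29.0
```

```bash
python3 ob.py
```

```text
12.65 [0.4622 0.1641 0.0884] [-1.7168 -3.6145  6.4694] [-0.6287  0.1045  0.0197] 0.0144 28.9972
```

Request:
move_arm([
  {"x": 0,"y": 0,"z": 0.05,"yaw": 0},
  {"x": 0,"y": 0,"z": 0.1,"yaw": 0},
  {"x": 0,"y": 0,"z": 0.15,"yaw": 0},
  {"x": 0,"y": 0,"z": 0.2,"yaw": 0},
  {"x": 0,"y": 0,"z": 0.2,"yaw": 0},
])

```text
clock: 13.28
eef_pos: [0.4623, 0.164, 0.088]
tool_rot: [0.698, 0.716, 0.001, 0.001]
ft_force: [-6.3, -4.5, 16.6]
grip_width: 0.0143
grasp_force: 30.1
```

```bash
python3 ob.py
```

```text
13.275 [0.4623 0.164  0.088 ] [-6.2671 -4.4973 16.6262] [-0.9645  0.8896 -0.0011] 0.0143 30.0998
```

Request:
move_arm([
  {"x": 0,"y": -0.1,"z": 0.0,"yaw": 0},
  {"x": 0,"y": -0.2,"z": 0.03,"yaw": 0},
  {"x": 0,"y": -0.3,"z": 0.07,"yaw": 0},
  {"x": 0,"y": -0.4,"z": 0.1,"yaw": 0},
  {"x": 0,"y": -0.5,"z": 0.14,"yaw": 0},
  {"x": 0,"y": -0.6,"z": 0.18,"yaw": 0},
  {"x": 0,"y": -0.6,"z": 0.18,"yaw": 0},
])

```text
clock: 14.15
eef_pos: [0.4601, 0.1652, 0.0872]
tool_rot: [0.698, 0.716, 0.005, 0.003]
ft_force: [0.6, -2.4, 14.5]
grip_width: 0.0141
grasp_force: 28.2
```

```bash
python3 ob.py
```

```text
14.15 [0.4601 0.1652 0.0872] [ 0.6418 -2.4021 14.5316] [-0.5012 -0.4731 -0.0273] 0.0141 28.2114
```

Request:
move_arm([
  {"x": 0,"y": -0.1,"z": 0.0,"yaw": 0},
  {"x": 0,"y": -0.2,"z": 0.0,"yaw": 0},
  {"x": 0,"y": -0.3,"z": 0.03,"yaw": 0},
  {"x": 0,"y": -0.4,"z": 0.06,"yaw": 0},
  {"x": 0,"y": -0.4,"z": 0.06,"yaw": 0},
])

```text
clock: 14.78
eef_pos: [0.4565, 0.1656, 0.086]
tool_rot: [0.698, 0.716, 0.005, 0.002]
ft_force: [3.6, -0.6, 9.2]
grip_width: 0.014
grasp_force: 27.8
```

```bash
python3 ob.py
```

```text
14.775 [0.4565 0.1656 0.086 ] [ 3.5605 -0.6215  9.218 ] [-0.1536 -0.9991 -0.0343] 0.014 27.7976
```

Request:
move_arm([
  {"x": 0,"y": -0.1,"z": 0.06,"yaw": 0},
  {"x": 0,"y": -0.2,"z": 0.13,"yaw": 0},
  {"x": 0,"y": -0.3,"z": 0.18,"yaw": 0},
  {"x": 0,"y": -0.4,"z": 0.22,"yaw": 0},
  {"x": 0,"y": -0.5,"z": 0.26,"yaw": 0},
  {"x": 0,"y": -0.5,"z": 0.26,"yaw": 0},
])

```text
clock: 15.52
eef_pos: [0.4561, 0.1657, 0.0858]
tool_rot: [0.698, 0.716, 0.009, 0.006]
ft_force: [8.6, -3.2, 14.2]
grip_width: 0.0143
grasp_force: 26.4
```

```bash
python3 ob.py
```

```text
15.525 [0.4561 0.1657 0.0858] [ 8.5643 -3.2417 14.1753] [-0.5697 -2.0798 -0.0509] 0.0143 26.4003
```

Run:
```python
from h import *
import cv2,json
o=bot.get_obs();print(np.round(o['joint_pos'],4))
m=bot.camera_model('wrist');json.dump({k:np.array(v).tolist() for k,v in m.items()},open('w5.json','w'))
im=bot.camera('wrist');cv2.imwrite('pics/w5.png',im)
A=cv2.resize(im[180:380,160:480],(640,400),interpolation=3)
o=np.zeros((600,640,3),np.uint8);o[:400]=A
o[400:]=cv2.resize(im[255:305,300:460],(640,200),interpolation=3)
cv2.imwrite('pics/v5.png',o)
```

```text
[ 0.3504  0.3147 -0.3     0.9357 -0.0031  1.8958]
```

View pics/v5.png

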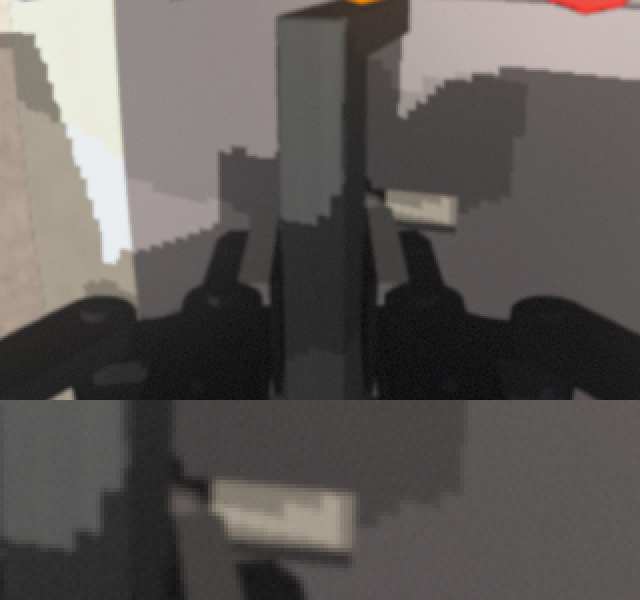

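```bash
sed -e "s/w4/w5/g" -e "s/^E=.*/E=[(-6,52,279,100),(6,52,346,100),(6,38,367,100),(18,5,457,210),(-70,5,120,100),(-70,5,137,280)]/" -e "s/^Y=.*/Y=[(4.5,5,8,191,420),(-4.5,0,10,224,420)]/" fit4.py > fit5.py
cat >> fit5.py <<'E'
def face(r,c,h):
    o,v=ray('w5',r,c);n=R[:,2];t=((p[:3]+h*n-o)@n)/(v@n);return 1e3*R.T@(o+t*v-p[:3])
print('dark',face(255+65/4,300+185/4,0),'light',face(255+100/4,300+190/4,.0115))
print('neck +y edge @z5',[np.round(face(255+(r-400)/4,300+c/4,.006),1) for c,r in((215,478),(350,490))],'under -y@z1',[np.round(face(255+(r-400)/4,300+c/4,.001),1) for c,r in((240,545),(350,552))])
E
python3 fit5.py
```

```text
u,y,h(mm) of origin in panel[,tilt] [ 3.686 11.322  1.132] stud y 9.47181866483906 [-2.1  0.3  2.3 -0.9  0.9 -0.4  1.8 -1.9]
u,y,h(mm) of origin in panel[,tilt] [ 3.6270e+00  1.1277e+01  1.0350e+00 -1.0000e-03] stud y 9.47181866483906 [-1.9  0.4  2.3 -1.1  0.8 -0.5  1.8 -1.9]
dark [ 1.21371255e-01  1.50557255e+01 -5.56639754e-15] light [ 3.85193942 15.08977346 11.5       ]
neck +y edge @z5 [array([ 5.4, 16. ,  6. ]), array([21.2, 16.3,  6. ])] under -y@z1 [array([7.5, 5.9, 1. ]), array([21. ,  6.6,  1. ])]
```

The zoom shows the neck empty, and the fit puts the carrier 1.8 mm too far in +y: the pull bends the arm along its radial direction, so the shoulder caught. I'll back off a little, shift −y, and try again.

Request:
move_arm([
  {"x": 0,"y": 0.3,"z": -0.1,"yaw": 0},
  {"x": -0.1,"y": 0.6,"z": -0.2,"yaw": 0},
  {"x": -0.15,"y": 0.9,"z": -0.35,"yaw": 0},
  {"x": -0.25,"y": 0.9,"z": -0.35,"yaw": 0},
  {"x": -0.25,"y": 0.9,"z": -0.35,"yaw": 0},
])

```text
clock: 16.2
eef_pos: [0.4563, 0.1649, 0.0859]
tool_rot: [0.697, 0.717, 0.003, -0.002]
ft_force: [-4.5, 5.1, 10.7]
grip_width: 0.0142
grasp_force: 29.7
```

```bash
python3 ob.py
```

```text
16.2 [0.4563 0.1649 0.0859] [-4.5242  5.1049 10.6558] [1.0443 0.6776 0.0219] 0.0142 29.727
```

Request:
move_arm([
  {"x": -0.1,"y": 0.1,"z": -0.1,"yaw": 0},
  {"x": -0.1,"y": 0.2,"z": -0.15,"yaw": 0},
  {"x": -0.1,"y": 0.2,"z": -0.15,"yaw": 0},
])

```text
clock: 16.58
eef_pos: [0.4567, 0.1631, 0.0862]
tool_rot: [0.697, 0.717, 0.001, -0.003]
ft_force: [-6.0, 3.7, 7.7]
grip_width: 0.0145
grasp_force: 29.9
```

```bash
python3 ob.py
```

```text
16.575 [0.4567 0.1631 0.0862] [-6.0231  3.6958  7.7195] [0.8303 0.8939 0.0301] 0.0145 29.8861
```

Request:
move_arm([
  {"x": 0.05,"y": -0.2,"z": 0.15,"yaw": 0},
  {"x": 0.05,"y": -0.4,"z": 0.25,"yaw": 0},
  {"x": 0.05,"y": -0.6,"z": 0.33,"yaw": 0},
  {"x": 0.05,"y": -0.8,"z": 0.4,"yaw": 0},
  {"x": 0.05,"y": -0.9,"z": 0.44,"yaw": 0},
  {"x": 0.05,"y": -0.9,"z": 0.44,"yaw": 0},
])

```text
clock: 17.32
eef_pos: [0.4537, 0.1631, 0.0848]
tool_rot: [0.698, 0.717, 0.006, 0.002]
ft_force: [1.5, -0.0, 15.0]
grip_width: 0.0144
grasp_force: 28.1
```

```bash
python3 ob.py
```

```text
17.325 [0.4537 0.1631 0.0848] [ 1.5265 -0.0364 15.0308] [-0.0029 -0.555  -0.0043] 0.0144 28.0606
```

Request:
move_arm([
  {"x": 0,"y": -0.15,"z": 0.03,"yaw": 0},
  {"x": 0,"y": -0.3,"z": 0.08,"yaw": 0},
  {"x": 0,"y": -0.45,"z": 0.12,"yaw": 0},
  {"x": 0,"y": -0.6,"z": 0.17,"yaw": 0},
  {"x": 0,"y": -0.6,"z": 0.17,"yaw": 0},
])

```text
clock: 17.95
eef_pos: [0.4468, 0.1627, 0.0823]
tool_rot: [0.698, 0.717, 0.005, 0.002]
ft_force: [2.3, -0.3, 11.9]
grip_width: 0.0145
grasp_force: 28.3
```

```bash
python3 ob.py
```

```text
17.95 [0.4468 0.1627 0.0823] [ 2.3177 -0.2926 11.9231] [ 0.0317 -0.4752  0.0457] 0.0145 28.2961
```

Request:
move_arm([
  {"x": 0,"y": -0.15,"z": 0.09,"yaw": 0},
  {"x": 0,"y": -0.3,"z": 0.15,"yaw": 0},
  {"x": 0,"y": -0.45,"z": 0.2,"yaw": 0},
  {"x": 0,"y": -0.6,"z": 0.26,"yaw": 0},
  {"x": 0,"y": -0.7,"z": 0.29,"yaw": 0},
  {"x": 0,"y": -0.7,"z": 0.29,"yaw": 0},
])

```text
clock: 18.7
eef_pos: [0.4407, 0.1627, 0.0801]
tool_rot: [0.698, 0.716, 0.006, 0.002]
ft_force: [1.4, 0.4, 14.3]
grip_width: 0.0143
grasp_force: 28.1
```

```bash
python3 ob.py
```

```text
18.7 [0.4407 0.1627 0.0801] [ 1.4256  0.3866 14.3171] [-0.0068 -0.6037  0.0185] 0.0143 28.082
```

Request:
move_arm([
  {"x": 0,"y": -0.1,"z": 0.03,"yaw": 0},
  {"x": 0,"y": -0.2,"z": 0.06,"yaw": 0},
  {"x": 0,"y": -0.3,"z": 0.1,"yaw": 0},
  {"x": 0,"y": -0.4,"z": 0.13,"yaw": 0},
  {"x": 0,"y": -0.4,"z": 0.13,"yaw": 0},
])

```text
clock: 19.32
eef_pos: [0.4386, 0.1627, 0.0794]
tool_rot: [0.698, 0.716, 0.007, 0.004]
ft_force: [4.6, -1.1, 14.4]
grip_width: 0.0139
grasp_force: 27.3
```

```bash
python3 ob.py
```

```text
19.325 [0.4386 0.1627 0.0794] [ 4.6328 -1.0603 14.447 ] [-0.1642 -1.2759 -0.0428] 0.0139 27.3294
```

Request:
move_arm([
  {"x": -0.05,"y": -0.1,"z": 0.0,"yaw": 0},
  {"x": -0.05,"y": -0.2,"z": 0.0,"yaw": 0},
  {"x": -0.05,"y": -0.25,"z": 0.0,"yaw": 0},
  {"x": -0.05,"y": -0.25,"z": 0.0,"yaw": 0},
])

```text
clock: 19.82
eef_pos: [0.4383, 0.1627, 0.0795]
tool_rot: [0.698, 0.716, 0.009, 0.005]
ft_force: [10.5, 0.8, 8.3]
grip_width: 0.0141
grasp_force: 26.9
```

```bash
python3 ob.py
```

```text
19.825 [0.4383 0.1627 0.0795] [10.4634  0.7623  8.2527] [ 0.0654 -2.197  -0.0184] 0.0141 26.8503
```

Request:
move_arm([
  {"x": 0,"y": 0.2,"z": -0.05,"yaw": 0},
  {"x": 0,"y": 0.35,"z": -0.1,"yaw": 0},
  {"x": 0,"y": 0.35,"z": -0.1,"yaw": 0},
])

```text
clock: 20.2
eef_pos: [0.4384, 0.1627, 0.0794]
tool_rot: [0.698, 0.716, 0.006, 0.002]
ft_force: [4.5, 1.5, 8.9]
grip_width: 0.0143
grasp_force: 27.8
```

Request:
move_arm([
  {"x": 0,"y": 0,"z": 0,"yaw": 0},
  {"x": 0,"y": 0,"z": 0,"yaw": 0},
  {"x": 0,"y": 0,"z": 0,"yaw": 0},
  {"x": 0,"y": 0,"z": 0,"yaw": 0},
], gripper=-0.3)

```text
clock: 20.7
eef_pos: [0.4323, 0.1598, 0.076]
tool_rot: [0.698, 0.716, -0.0, -0.0]
ft_force: [-0.6, 0.3, 0.5]
grip_width: 0.03
grasp_force: 0.0
```

```bash
python3 ob.py
```

```text
20.7 [0.4323 0.1598 0.076 ] [-0.5803  0.3188  0.5307] [ 0.0266 -0.008  -0.0161] 0.03 0.0
```

Request:
move_arm([
  {"x": 0,"y": 0.5,"z": 0,"yaw": 0},
  {"x": 0,"y": 0.5,"z": -0.5,"yaw": 0},
  {"x": 0,"y": 0.5,"z": -2,"yaw": 0},
  {"x": 0,"y": 0.5,"z": -5,"yaw": 0},
  {"x": 0,"y": 0.5,"z": -9,"yaw": 0},
  {"x": 0,"y": 0.5,"z": -14,"yaw": 0},
  {"x": -2,"y": 0.5,"z": -15,"yaw": 0},
  {"x": -5,"y": 0.5,"z": -15,"yaw": 0},
  {"x": -5,"y": 0.5,"z": -15,"yaw": 0},
])

```text
clock: 21.82
eef_pos: [0.4391, 0.1088, 0.2272]
tool_rot: [0.699, 0.715, 0.0, 0.0]
ft_force: [0.2, -0.4, -0.2]
grip_width: 0.0304
grasp_force: 0.0
```

```bash
python3 ob.py
python3 - <<'E'
from h import *
import cv2,json
m=bot.camera_model('wrist');json.dump({k:np.array(v).tolist() for k,v in m.items()},open('w6.json','w'))
im=bot.camera('wrist');s=bot.camera('scene')
cv2.imwrite('pics/w6.png',im)
o=np.zeros((600,640,3),np.uint8);o[:400]=cv2.resize(im[100:300,160:480],(640,400),interpolation=3)
o[400:]=cv2.resize(s[205:285,270:526],(640,200),interpolation=3)
cv2.imwrite('pics/v6.png',o)
E
```

```text
21.825 [0.4391 0.1088 0.2272] [ 0.1728 -0.4343 -0.1838] [ 0.0683 -0.0482  0.0037] 0.0304 0.0
```

View pics/v6.png

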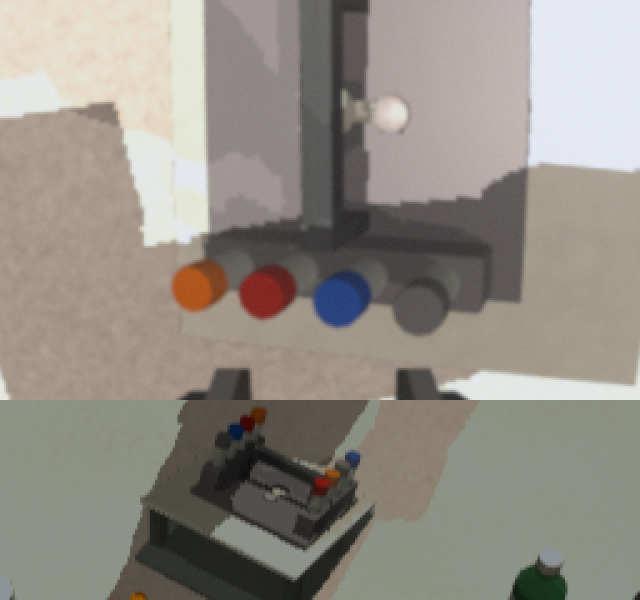

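The stud head (view 390,113) covers the closed end of the neck, and the open neck shows only on its down-slope side. The carrier lies flat on the slope, the gripper is clear, and the bottle is upright, so I'm handing in.

```bash
python3 -c "
from workcell import bot
print(bot.job_done())"
```

```text
the job is handed in; nothing more can be done
None
```

The carrier hangs on the stand with its narrow slot against the stud's stop. I judged that from the pull stopping where expected and the final pictures. The push was about 20 N at most in the readings between moves, the bystanders were left alone, and the job was handed in at about 22 s.

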